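# Line up the potsherds and hold the photo light on

## Task

Line up the three loose potsherds for their photograph: slide each one along the light panel, without lifting it off, until one sherd is centred on each of the panel's three blue crosses (any sherd on any cross, turned any way), and let go of them. Then turn the spring-return dial on the grey control box clockwise, past its first two clicks to the third (the largest yellow dot, full photo light), and finish while still holding it there, because it springs back when released. Leave the other things on the table where they are.

Things in the scene. Friction and masses are not known exactly. Their poses are not given: they have to be found in the camera images.
- light_panel: flat light panel, grey frame with white face, 190 (x) x 260 (y) x 14 mm, fixed to the table; origin at the centre of its underside, z up; its flat top is 14 mm above the table. Its x points away from the robot, y to the left (turned up to 0.15 rad). The three crosses lie in a row along its y, 45 mm to +x of the centre line, 80 mm apart. The sherds start on its half nearer the robot (-x), roughly one opposite each cross.
- mark_l (a point): centre of the left blue cross (panel y = +80 mm), on the panel's top face; cross lines are 60 mm long, printed flat; axes as the panel's
- mark_m (a point): centre of the middle blue cross (panel y = 0), on the panel's top face
- mark_r (a point): centre of the right blue cross (panel y = -80 mm), on the panel's top face
- sherd_large: loose red-brown potsherd, flat irregular plate, 52 x 47 x 12 mm, about 45 g (mass varies); origin at the centre of its underside; lies flat, any yaw
- sherd_grey: loose grey-brown potsherd, flat irregular plate, 41 x 39 x 11 mm, about 30 g (mass varies); origin at the centre of its underside; lies flat, any yaw
- sherd_small: loose red potsherd, flat irregular plate, 36 x 35 x 10 mm, about 20 g (mass varies); origin at the centre of its underside; lies flat, any yaw
- light_switch: grey control box 94 x 94 x 36 mm, fixed to the table; origin at the centre of its underside, z up; turned up to 0.3 rad. The black dial turns about its vertical centre line on top of it. Dots on the box round the dial: a white one at +x (rest), then three yellow ones of growing size clockwise from it, the third at the third click.
- dial_grip (a point): point on the dial's turning axis, 60 mm above the table, 10.5 mm below the top of the dial's upright bar grip. The bar is 46 mm long, 12 mm thick and 26 mm high (from 44.5 to 70.5 mm above the table) on a flat disc of 54 mm diameter. This frame turns with the dial: its x runs along the bar towards the white pointer line (away from the robot at rest), y across the bar, z up.
- dial (a joint): angle of the dial (rad): 0 at rest, growing as it turns clockwise seen from above. Clicks (detents) at 0.42, 0.84 and 1.26; end stop at 1.32, so it may be turned gently against the stop. A spring drives it back to 0 from every position when released, with 0.02 N m at rest rising to 0.10 N m at the third click, plus up to 0.03 N m in passing a click.
- small_bowl: bystander, to be left alone; origin at the centre of its underside; white bowl, 86 mm across, 53 mm high, behind the panel to the right
- dropper_bottle: bystander, to be left alone; origin at the centre of its underside; small brown dropper bottle, 33 mm across, 102 mm high, behind the control box
- tape_roll: bystander, to be left alone; origin at the centre of its underside; roll of masking tape lying flat, 98 mm across, 25 mm high, behind the panel
- sanding_block: bystander, to be left alone; origin at the centre of its underside; cork sanding block, 50 x 76 x 28 mm, to the left of the panel at the back
- paste_pot: bystander, to be left alone; origin at the centre of its underside; low round pot with grey lid, 81 mm across, 34 mm high, behind the control box to the right
- pencil: bystander, to be left alone; origin at the centre of its underside; green pencil, 149 mm long, 7 mm thick, lying in front of the panel to the right
Things that resemble listed ones, but are neither listed nor needed, are in the scene too. What is shaped like the sherd_large but orange is not meant. Leave any black look-alike of the sherd_small alone.

How it is judged:
On the way, in this order (a step that is already met when the one before it is completed fails the run):
1. a sherd lies at rest on each of the three crosses, let go (distance between any of sherd_large, sherd_grey, sherd_small and mark_l below 0.012 m and distance between any of sherd_large, sherd_grey, sherd_small and mark_m below 0.012 m and distance between any of sherd_large, sherd_grey, sherd_small and mark_r below 0.012 m and linear speed of each of sherd_large, sherd_grey, sherd_small below 0.02 m/s and contact force between each of the arm, the fingers and sherd_large below 0.1 N and contact force between each of the arm, the fingers and sherd_grey below 0.1 N and contact force between each of the arm, the fingers and sherd_small below 0.1 N), for 0.2 s.
2. the dial is turned past its first click (value of joint dial above 0.55 rad).
3. the dial is held at the third click (value of joint dial above 1.15 rad and contact force between the fingers and light_switch above 0.5 N), for 0.5 s.
At the end, for the whole second after the job is handed in: On each of the three crosses lies one sherd, its centre within 12 mm of the cross's, at rest and not touched by the robot; the dial stands still at the third click (above 1.15 rad) and the fingers are still holding it there (all of step 1 and all of step 3 and velocity of joint dial between -0.1 and 0.1 rad/s); the arm keeps its last pose, push and grip.
It fails at once if a sherd is lifted off the panel (its underside's centre more than 16 mm above the panel's face) (z of any of sherd_large, sherd_grey, sherd_small in the frame of light_panel above 0.03 m).
It fails at once if a bystander is moved by more than 20 mm (distance of any of small_bowl, dropper_bottle, tape_roll, sanding_block, paste_pot, pencil from where it was at the start of the episode above 0.02 m).
It also fails if it takes over 64 s, if anything falls off the work surface, if the arm or the gripper's body presses on something with over 40 N, if the wrist force passes 120 N, or if a joint passes its speed limit or range.

## Robot

A 7-joint arm with a two-finger parallel gripper is mounted at the origin on a cart in front of the work surface, level with it; the furniture and walls round the work are solid. World frame = base frame: x ahead of the robot, y to its left, z up, the work surface at z = 0. Lengths are in m, angles in rad, forces in N, time in s.
With the tool pointing down it reaches from about 0.35 to 0.9 m from the base axis. Payload 8.1 kg.
Tool frame: the origin (TCP) lies midway between the tips of the shut fingers; the grasp point (between the pads) lies 19 mm behind it; x points along the fingers, z is the direction in which the jaws open and shut, and the axes are right-handed (so a half turn about x gives the same grasp; the last joint's range is limited). The gripper opens to 92 mm and grips with 3 to 60 N. Pads are 19 mm wide; open, the fingers measure 130 mm over their backs; the gripper's body (75 mm by 190 mm) begins 47 mm behind the grasp point.
Start: joints at [1.01, 0.434, 0.025, 1.573, -0.012, 1.134, -0.075], TCP at [0.276, -0.561, 0.227] pointing down, gripper open.
Joint ranges: [-2.62, 2.62], [-0.44, 2.09], [-1.27, 1.32], [0.08, 2.57], [-1.32, 4.46], [0.12, 2], [-2.74, 2.74]. Speed limits (rad/s): [2.22, 2.22, 3.01, 3.01, 3.14, 3.14, 3.14].

## Interface

Orientations are given as a rotation vector (axis times angle).
In Python, from cell import arm, optics, finder gives the robot as it stands.
- The arm moves only by the tool send_rows, never from a script. Its argument "rows" is a list that holds one entry, the list of rows, each a list of 7 numbers: the shift along the tool's x, y, z in mm, then the turn, a rotation vector about the tool's x, y, z in degrees, then the opening in per cent of the stroke, from 0 (shut) to 100 (fully open). A call has exactly 8 rows; each row is the pose to reach, as a shift and turn from the pose commanded when the call began, along the tool's axes at that moment; what a row does not reach only later rows make up. A row lasts 1/10 s, in which the tool goes at most 50 mm and 8.59 degrees, less where a joint would pass 70% of its speed; a pose out of reach is approached as far as the arm can. A call with a gripper value outside its range is refused whole. The fingers move at their own pace and stop on an object; "grip_force" is the grip in N (left out, the last holds). Time passes only in rows, so rows that repeat a pose let the fingers close, or fill a call up. It gives the time, the measured TCP pose, the force and the opening at its end, in the units of the state.
- arm.observe(): the state, without advancing time (a new reading comes with each control period).
- optics.get_image(name): name is "scene" or "top"; returns (picture, depth): 384x512x3 uint8, red, green, blue; 384x512 float32, m along the optical axis (not along the pixel's ray), 0 where there is no reading.
- optics.get_calibration(name): a dict with "camera_matrix" (3x3 intrinsics, pixels), "position" and "orientation" of the camera in the world. Camera axes: x right, y up, looking along -z (the intrinsics and any distortion apply to the point x, -y, -z); pixel columns grow to the right and rows downward; lengths in m; the calibration is good to about 2 mm. A picture is of the moment at which its call begins. get_calibration takes no time and is no camera call.
- arm.sign_off(): hands the job in, once; it reports no verdict.
Trained networks look in the newest picture that a camera, given by its name, has taken for a name from the list of things; names that differ only in an ending like _2 or _b are one class to them, and where a whole thing is asked for, a point or a joint stands for the part that bears it (a point fixed in the world has none). Each returns a list of dicts, best first, with "confidence" (0 to 1); they miss things now and then, are a little off and sometimes report something else, mostly with a low value. They report only what shows in the picture. A call takes as long as a camera call. They do not tell look-alikes from the thing itself.
- finder.search_frame(camera, thing): "bbox" ([left, top, width, height] in pixels, round what is visible of it).
- finder.regions_of(camera, thing): "region" (384x512 bool, what is visible of it) and "bbox" ([left, top, width, height] in pixels, round what is visible of it).
- finder.place_of(camera, thing): "xy" ([column, row] in pixels: a listed point, or the origin of a listed thing).
The state is a dict: "clock": time; "joints": joint angles; "dq": joint speeds; "joint_efforts": joint torques, N m; "position": TCP position; "ee_rot": TCP orientation; "force": force on the tool from outside, world axes, zero at the start; "ft_torque": the same for the moment, N m; "width": opening from 0.0 (shut) to 1.0 (fully open).
Only numpy, scipy, OpenCV 4.12 (cv2) and the standard library are available. Lean on these libraries where they do the work, as an engineer would, in place of code of your own. Each camera call takes 0.05 s, during which the arm holds its last target.

## Working session

There is one attempt and no reset: what is moved stays moved. The work goes in short steps, Python scripts to look and compute and a tool call to move; the robot and the scene stay as the last step left them, time stands still between calls to the robot, and variables do not carry over. Pictures are saved under pics/ and viewed, and the job is handed in when it is done.

Besides the shell and the picture viewer there is one more tool, called after "Emit:" by a JSON object that holds its "method" and its "body", one argument or row to a line. send_rows: Moves the arm, as the interface text tells. Its arguments: {"type":"object","properties":{"rows":{"type":"array"},"grip_force":{"type":"number"}},"required":["rows"]}

```bash
ls; mkdir -p pics
python3 - <<'E'
from cell import arm, optics, finder
import cv2
print(arm.observe())
for n in("scene","top"):
    p,d=optics.get_image(n); cv2.imwrite(f"pics/{n}0.png",p[:,:,::-1]); print(optics.get_calibration(n))
E
```

```text
pics
{'clock': 0.0, 'joints': array([ 1.01042318,  0.43522161,  0.02500439,  1.57410906, -0.01162439,
        1.13398949, -0.07513248]), 'dq': array([ 0.00030675,  0.0004678 , -0.00022155,  0.00059094,  0.00089895,
       -0.00024372, -0.00082234]), 'joint_efforts': array([-1.30290409e-03, -6.67841506e+01,  9.84525606e-01, -3.14464831e+01,
       -6.05390710e-02,  4.27536992e-02,  2.33975970e-04]), 'position': array([ 0.27593086, -0.5602167 ,  0.22594156]), 'ee_rot': array([ 0.86662133,  1.39304656, -0.86544388]), 'force': array([ 0.3457762 ,  0.08837338, -0.13647071]), 'ft_torque': array([0.03545856, 0.01903409, 0.07351151]), 'width': 1.0027828221564965}
{'camera_matrix': array([[391.30451219,   0.        , 255.85959269],
       [  0.        , 391.30451219, 188.89047905],
       [  0.        ,   0.        ,   1.        ]]), 'position': array([0.11344939, 0.40565724, 0.79479904]), 'orientation': array([ 0.35396539, -0.81430379, -2.22199721])}
{'camera_matrix': array([[426.06395848,   0.        , 251.49596588],
       [  0.        , 426.06395848, 195.33072478],
       [  0.        ,   0.        ,   1.        ]]), 'position': array([ 0.46324209, -0.00978672,  1.18496146]), 'orientation': array([ 0.0701859 , -0.07562715, -1.56727408])}
```

View pics/top0.png

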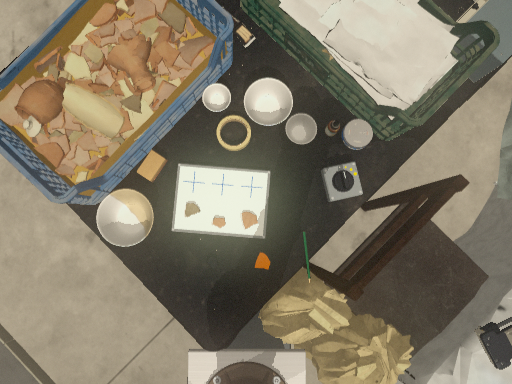

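View pics/scene0.png

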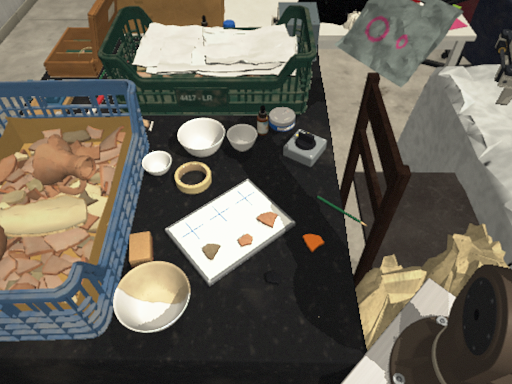

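The top view shows the panel around (222,200), with crosses at (195,183), (224,183) and (253,183). The sherds are at grey (193,209), small (219,221) and large (250,219), and the dial is at (345,181). The orange decoy at (263,261) is off the panel. Next I'll measure.

```bash
cat > h.py <<'E'
import numpy as np, cv2
from scipy.spatial.transform import Rotation as R
from cell import arm, optics, finder
def ray(n,uv):
    c=optics.get_calibration(n);K=c["camera_matrix"];Rm=R.from_rotvec(c["orientation"]).as_matrix()
    uv=np.atleast_2d(np.array(uv,float))
    d=np.c_[(uv[:,0]-K[0,2])/K[0,0],-(uv[:,1]-K[1,2])/K[1,1],-np.ones(len(uv))]
    return c["position"],d@Rm.T
def at_z(n,uv,z):
    p,d=ray(n,uv); return p+d*((z-p[2])/d[:,2])[:,None]
def proj(n,P):
    c=optics.get_calibration(n);K=c["camera_matrix"];Rm=R.from_rotvec(c["orientation"]).as_matrix()
    q=(np.atleast_2d(P)-c["position"])@Rm
    return np.c_[K[0,0]*q[:,0]/-q[:,2]+K[0,2],K[1,1]*q[:,1]/q[:,2]+K[1,2]]
E
python3 - <<'E'
from h import *
np.set_printoptions(precision=4,suppress=True)
H=dict(mark_l=.014,mark_m=.014,mark_r=.014,sherd_large=.014,sherd_grey=.014,sherd_small=.014,light_switch=0,dial_grip=.06,light_panel=0)
for n in("top","scene"):
    optics.get_image(n)
    for t,z in H.items():
        for r in finder.place_of(n,t)[:3]:
            print(n,t,np.round(r["xy"],1),round(r["confidence"],2),at_z(n,r["xy"],z)[0][:2])
for n in("top","scene"):
    for t in("sherd_large","sherd_grey","sherd_small"):
        for r in finder.regions_of(n,t)[:2]:
            m=r["region"].astype(np.uint8)
            cs,_=cv2.findContours(m,cv2.RETR_EXTERNAL,cv2.CHAIN_APPROX_NONE)
            c=max(cs,key=cv2.contourArea)[:,0,:]
            z=.014+(.011 if n=="top" else .006)
            P=at_z(n,c,z)[:,:2]
            ys,xs=np.nonzero(m); cen=at_z(n,[xs.mean(),ys.mean()],z)[0][:2]
            print(n,t,round(r["confidence"],2),r["bbox"],cv2.minAreaRect((P*1000).astype(np.float32)),cen)
print(arm.observe()["clock"])
E
```

```text
top mark_l [192.3 179.8] 0.88 [0.6151 0.1502]
top mark_l [252.5 187.8] 0.87 [ 0.5932 -0.0165]
top mark_l [222.3 186.8] 0.79 [0.5958 0.067 ]
top mark_m [192.3 179.8] 0.88 [0.6151 0.1502]
top mark_m [252.5 187.8] 0.87 [ 0.5932 -0.0165]
top mark_m [222.3 186.8] 0.79 [0.5958 0.067 ]
top mark_r [192.3 179.8] 0.88 [0.6151 0.1502]
top mark_r [252.5 187.8] 0.87 [ 0.5932 -0.0165]
top mark_r [222.3 186.8] 0.79 [0.5958 0.067 ]
top sherd_large [260.9 263.7] 0.72 [ 0.3856 -0.0397]
top sherd_large [248.7 221.2] 0.51 [ 0.501  -0.0062]
top sherd_large [301.1 132.8] 0.48 [ 0.7485 -0.1522]
top sherd_grey [190.2 212.9] 0.67 [0.5234 0.1546]
top sherd_grey [247.7 188.1] 0.55 [ 0.5923 -0.0032]
top sherd_small [215.2 223.5] 0.55 [0.4945 0.0856]
top sherd_small [309.7 259.3] 0.52 [ 0.3977 -0.1726]
top sherd_small [212.8 263. ] 0.43 [0.3872 0.0911]
top light_switch [340.4 184.6] 0.86 [ 0.6044 -0.2628]
top dial_grip [346.8 180.7] 0.85 [ 0.6078 -0.2672]
top dial_grip [191.5 181.6] 0.27 [0.6043 0.146 ]
top light_panel [220.  201.2] 0.94 [0.5569 0.074 ]
scene mark_l [240.5 198.5] 0.74 [ 0.5993 -0.0018]
scene mar
[... 1997 characters left out ...]
410156) [ 0.3857 -0.0327]
scene sherd_grey 0.68 [198.7, 242.6, 23.0, 16.5] ((534.2473754882812, 155.6401824951172), (32.61224365234375, 39.43458557128906), 25.851505279541016) [0.5324 0.1535]
scene sherd_grey 0.32 [268.2, 106.3, 26.3, 21.5] ((744.1187744140625, -304.1566162109375), (79.51456451416016, 115.82591247558594), 42.38814163208008) [ 0.7417 -0.3029]
scene sherd_small 0.66 [263.8, 273.6, 17.5, 11.8] ((384.4324035644531, 100.18478393554688), (32.832889556884766, 28.852489471435547), 45.81771469116211) [0.3833 0.1007]
scene sherd_small 0.42 [234.8, 232.6, 19.0, 17.0] ((496.5770263671875, 77.98834228515625), (35.62370300292969, 28.348838806152344), 81.87211608886719) [0.4974 0.0784]
1.4
```

Run:
```python
import cv2
a=cv2.imread("pics/top0.png")[155:280,165:375]; cv2.imwrite("pics/topc.png",cv2.resize(a,None,fx=3.8,fy=3.8,interpolation=cv2.INTER_CUBIC))
a=cv2.imread("pics/scene0.png")[170:300,155:335]; cv2.imwrite("pics/scenec.png",cv2.resize(a,None,fx=4,fy=4,interpolation=cv2.INTER_CUBIC))
```

```text
(no output)
```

View pics/topc.png

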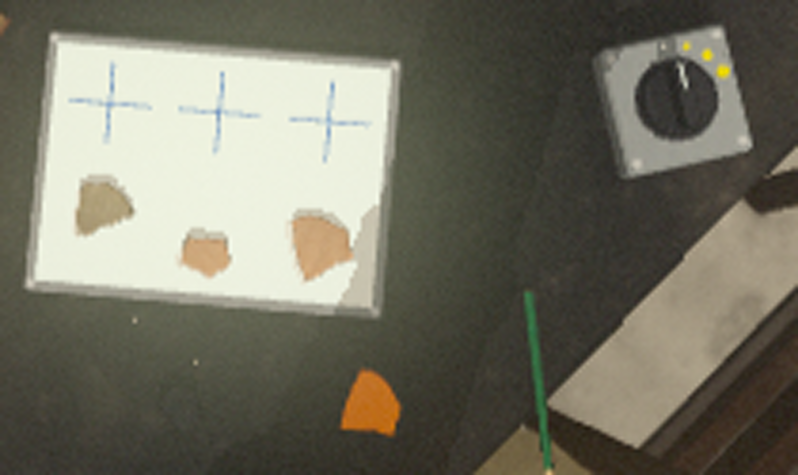

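View pics/scenec.png

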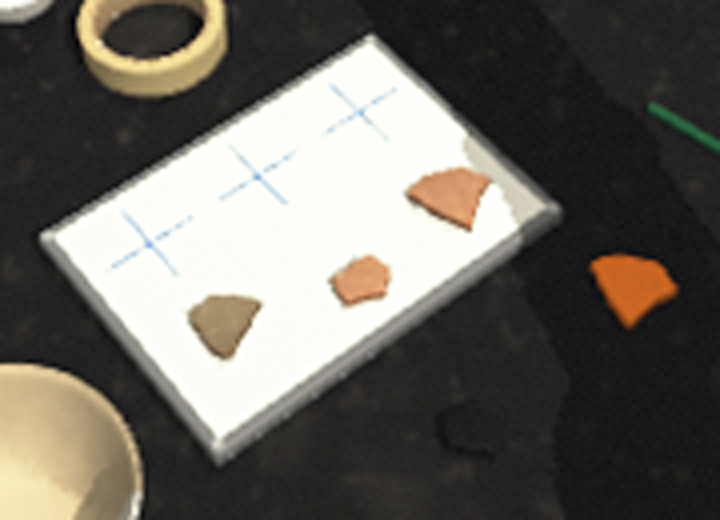

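The networks are only approximate here, so I'll refine with colour segmentation on the panel.

```bash
cat > seg.py <<'E'
from h import *
def lines_cross(n,img):
    r,g,b=[img[:,:,i].astype(int) for i in range(3)]
    return ((b-r)>25)
def sherds(n,img,panelq):
    mask=np.zeros(img.shape[:2],np.uint8); cv2.fillConvexPoly(mask,np.round(panelq).astype(int),1)
    r,g,b=[img[:,:,i].astype(int) for i in range(3)]
    m=(((r-b)>25)&(mask>0)).astype(np.uint8)
    return m
E
python3 - <<'E'
from seg import *
np.set_printoptions(precision=4,suppress=True)
for n in("top","scene"):
    img=cv2.imread(f"pics/{n}0.png")[:,:,::-1]
    r,g,b=[img[:,:,i].astype(int) for i in range(3)]
    # white panel incl frame: use table contrast
    roi={"top":(165,155,275,240),"scene":(160,175,300,285)}[n]
    w=np.zeros(img.shape[:2],np.uint8); x0,y0,x1,y1=roi
    w[y0:y1,x0:x1]=(img[y0:y1,x0:x1].min(2)>95)
    w=cv2.morphologyEx(w,cv2.MORPH_OPEN,np.ones((3,3)))
    cs,_=cv2.findContours(w,cv2.RETR_EXTERNAL,cv2.CHAIN_APPROX_NONE); c=max(cs,key=cv2.contourArea)
    P=at_z(n,cv2.convexHull(c)[:,0,:],.014)[:,:2]*1000
    print(n,"panel rect",cv2.minAreaRect(P.astype(np.float32)))
    cm=np.zeros_like(w); cm[y0:y1,x0:x1]=((b-r)>20)[y0:y1,x0:x1]
    ins=cv2.erode(cv2.drawContours(np.zeros_like(w),[cv2.convexHull(c)],-1,1,-1),np.ones((9,9)))
    cm&=ins
    k,l,st,ce=cv2.connectedComponentsWithStats(cv2.dilate(cm,np.ones((3,3))))
    for i in range(1,k):
        if st[i,4]>40:
            print("cross",st[i],at_z(n,[[st[i,0]+st[i,2]/2-.5,st[i,1]+st[i,3]/2-.5],ce[i]],.014)[:,:2].ravel())
    sm=((r-b)>22).astype(np.uint8)&ins
    k,l,st,ce=cv2.connectedComponentsWithStats(sm)
    for i in range(1,k):
        if st[i,4]>40:
            cc,_=cv2.findContours((l==i).astype(np.uint8),cv2.RETR_EXTERNAL,cv2.CHAIN_APPROX_NONE)
            Pc=at_z(n,cc[0][:,0,:],.024)[:,:2]*1000
            print("sherd",st[i],at_z(n,ce[i],.022)[0][:2],np.round(np.array(cv2.minAreaRect(Pc.astype(np.float32))[0:2]).ravel(),1), "xr",Pc.min(0),Pc.max(0))
            ap=cv2.approxPolyDP(cv2.convexHull(Pc.astype(np.float32)),2.5,True)[:,0]; print(ap.round().tolist())
E
```

```text
top panel rect ((558.0635986328125, 70.57234954833984), (258.86688232421875, 190.0424346923828), 85.38013458251953)
cross [191 171  11  21  87] [0.6118 0.1399 0.611  0.1441]
cross [217 173   9  23  87] [0.6036 0.0707 0.6036 0.0682]
cross [245 183  15  11  69] [ 0.5927 -0.0151  0.5947 -0.0141]
sherd [184 201  17  17 195] [0.5349 0.1518] [537.  153.2  39.   46.3] xr [511.6787 126.6335] [555.4199 170.2368]
[[553.0, 141.0], [555.0, 146.0], [553.0, 165.0], [531.0, 170.0], [512.0, 167.0], [525.0, 129.0], [531.0, 127.0], [539.0, 129.0]]
sherd [240 209  24  26 361] [ 0.5044 -0.0138] [499.9 -13.9  67.9  62.7] xr [466.014  -45.1692] [533.9834  17.5362]
[[534.0, -45.0], [531.0, 9.0], [523.0, 18.0], [512.0, 17.0], [479.0, 6.0], [466.0, -37.0]]
sherd [211 215  15  14 147] [0.5005 0.0766] [500.8  75.   37.2  34.2] xr [482.0203  58.1792] [517.3291  96.2921]
[[517.0, 86.0], [493.0, 96.0], [482.0, 72.0], [493.0, 58.0], [512.0, 61.0]]
scene panel rect ((553.301025390625, 73.64118957519531), (257.6576843261719, 193.26852416992188), 85.3796615600586)
cross [236 191  19  13  75] [ 0.5948 -0.0134  0.5935 -0.0127]
cross [209 208  19  14 116] [0.6006 0.0728 0.5977 0.0705]
cross [182 223  22  17 140] [0.6058 0.1488 0.6079 0.1483]
sherd [256 211  23  17 232] [ 0.5031 -0.0023] [505.6  -1.5  46.9  45.3] xr [475.9659 -28.0119] [524.3619  20.146 ]
[[524.0, -2.0], [524.0, 16.0], [520.0, 20.0], [497.0, 18.0], [476.0, 9.0], [491.0, -27.0], [504.0, -27.0], [513.0, -22.0]]
sherd [237 233  16  14 156] [0.4955 0.079 ] [494.1  79.2  37.5  31.2] xr [478.0478  60.6919] [509.5659  99.403 ]
[[505.0, 63.0], [509.0, 92.0], [490.0, 99.0], [479.0, 84.0], [478.0, 76.0], [491.0, 61.0]]
sherd [202 243  19  18 213] [0.5303 0.1547] [531.5 157.5  37.3  44.7] xr [507.3384 130.6576] [549.648  173.9715]
[[548.0, 147.0], [549.0, 164.0], [543.0, 169.0], [522.0, 174.0], [510.0, 172.0], [507.0, 166.0], [524.0, 131.0]]
```

```bash
cat > plan.py <<'E'
from h import *
import sys
# usage: plan.py x y z jawdeg  (mm, jaw axis angle from world +x, mod 180)
o=arm.observe(); Rm=R.from_rotvec(o["ee_rot"]); M=Rm.as_matrix()
np.set_printoptions(precision=2,suppress=True)
ja=np.degrees(np.arctan2(M[1,2],M[0,2]))
print("t",round(o["clock"],2),"pos mm",o["position"]*1000,"x",M[:,0],"jaw",round(ja,2),"F",o["force"],"w",round(float(o["width"]),3),"j",o["joints"])
if len(sys.argv)>=5:
    t=np.array(list(map(float,sys.argv[1:4])))
    d=M.T@(t-o["position"]*1000)
    da=(float(sys.argv[4])-ja+90)%180-90
    a=np.radians(ja+da)
    T=np.c_[[0,0,-1.],np.cross([np.cos(a),np.sin(a),0],[0,0,-1.]),[np.cos(a),np.sin(a),0]]
    rv=(R.from_matrix(M.T@T)).as_rotvec(degrees=True)
    print("shift",d.round(1),"rot",rv.round(2), "turn about z world",round(da,1), "tool-x sense: +x turn = ",np.sign(M[2,0]))
E
python3 plan.py 532 151 100 86
```

```text
t 1.4 pos mm [ 276.19 -560.67  226.74] x [-0. -0. -1.] jaw -63.78 F [-0.34  0.39 -1.21] w 0.995 j [ 1.01  0.43  0.03  1.57 -0.01  1.13 -0.08]
shift [ 126.7  543.9 -525.4] rot [30.22  0.    0.  ] turn about z world -30.2 tool-x sense: +x turn =  -1.0
```

Run:
```python
from h import *
np.set_printoptions(precision=2,suppress=True,linewidth=150)
p,d=optics.get_image("top")
c=optics.get_calibration("top");Rm=R.from_rotvec(c["orientation"]).as_matrix()
v,u=np.mgrid[0:384,0:512]
_,dr=ray("top",np.c_[u.ravel(),v.ravel()])
W=c["position"]+dr*d.ravel()[:,None]
ok=d.ravel()>0
# height grid 5cm: rows x .2...0.9, cols y .35..-.75
for x in np.arange(.9,.1,-.05):
    print(round(x,2),[ (round(float(W[m][:,2].max()),2) if (m:=ok&(abs(W[:,0]-x)<.025)&(abs(W[:,1]-y)<.025)).any() else None) for y in np.arange(.3,-.76,-.1)])
```

```text
0.9 [0.19, 0.09, 0.19, 0.07, 0.07, 0.18, 0.17, 0.16, 0.17, 0.21, 0.0]
0.85 [0.16, 0.11, 0.11, 0.07, 0.07, 0.13, 0.17, 0.17, 0.21, 0.01, None]
0.8 [0.16, 0.11, 0.05, 0.07, 0.07, 0.05, 0.15, 0.17, 0.21, 0.0, 0.05]
0.75 [0.15, 0.11, 0.03, 0.07, 0.07, 0.08, 0.04, 0.21, 0.01, None, 0.06]
0.7 [0.13, 0.01, 0.02, 0.03, 0.06, 0.05, 0.04, 0.21, 0.0, -0.75, 0.07]
0.65 [0.11, 0.02, 0.02, 0.02, 0.01, 0.04, 0.05, 0.01, None, -0.75, 0.08]
0.6 [0.08, 0.02, 0.02, 0.02, 0.01, 0.04, 0.05, 0.01, 0.14, -0.75, 0.07]
0.55 [0.08, 0.02, 0.02, 0.02, 0.01, 0.04, 0.04, None, 0.13, -0.28, 0.07]
0.5 [0.02, 0.02, 0.03, 0.03, 0.01, 0.01, 0.0, 0.13, 0.13, -0.28, -0.3]
0.45 [0.08, 0.02, 0.02, 0.02, 0.01, 0.01, None, 0.13, -0.28, -0.28, -0.28]
0.4 [0.01, 0.01, 0.01, 0.01, 0.01, 0.0, 0.13, 0.12, -0.28, -0.28, -0.28]
0.35 [0.01, 0.01, 0.01, 0.01, 0.01, None, 0.14, -0.28, -0.28, -0.28, -0.28]
0.3 [-0.02, 0.01, 0.01, 0.01, 0.01, -0.3, 0.14, -0.28, 0.35, -0.28, -0.28]
0.25 [None, 0.01, 0.01, 0.01, -0.33, -0.22, -0.21, -0.28, 0.35, -0.28, -0.28]
0.2 [None, -0.01, 0.01, 0.0, -0.34, -0.24, -0.22, -0.11, 0.34, -0.28, -0.15]
0.15 [None, None, 0.01, 0.01, 0.01, -0.22, -0.21, -0.07, -0.1, -0.28, -0.12]
```

Emit:
{"method": "send_rows", "body": {
  "rows": [
    [[0,36,-34,4,0,0,60],[0,70,-68,8,0,0,60],[0,104,-100,12,0,0,60],[0,138,-133,15,0,0,60],[0,172,-166,18,0,0,60],[0,206,-199,22,0,0,60],[0,240,-232,26,0,0,60],[0,274,-265,30,0,0,60]]
  ],
  "grip_force": 6
}}

```text
clock: 2.25
position: [0.4053, -0.2001, 0.2271]
ee_rot: [1.26, 1.175, -1.259]
force: [1.7, 0.7, -0.7]
width: 0.597
```

```bash
python3 plan.py 532 149 100 86
```

```text
t 2.25 pos mm [ 405.3  -200.11  227.08] x [ 0. -0. -1.] jaw -93.95 F [ 1.7   0.74 -0.74] w 0.597 j [ 0.42  0.16 -0.09  1.97  0.02  1.02 -1.32]
shift [ 127.   102.2 -357.1] rot [ 0.05  0.02 -0.05] turn about z world -0.0 tool-x sense: +x turn =  -1.0
```

Emit:
{"method": "send_rows", "body": {
  "rows": [
    [[0,13,-45,0,0,0,60],[0,26,-90,0,0,0,60],[10,39,-136,0,0,0,60],[30,52,-180,0,0,0,60],[60,65,-226,0,0,0,60],[80,77,-270,0,0,0,60],[100,90,-315,0,0,0,60],[120,102,-357,0,0,0,60]]
  ]
}}

```text
clock: 3.05
position: [0.5293, 0.145, 0.1082]
ee_rot: [1.258, 1.177, -1.257]
force: [0.6, -0.7, -0.6]
width: 0.601
```

```bash
python3 plan.py 532 149 17 86
python3 - <<'E'
from h import *
for n in("top","scene"):
    p,d=optics.get_image(n); 
    o=arm.observe()["position"]; q=proj(n,o)[0]; print(n,q)
    im=p[:,:,::-1].copy()
    x0,y0=(150,140) if n=="top" else (150,160)
    cv2.circle(im,tuple(np.round(q).astype(int)),1,(255,0,255),-1)
    cv2.imwrite(f"pics/{n}1.png",cv2.resize(im[y0:y0+130,x0:x0+180],None,fx=4,fy=4))
E
```

```text
t 3.05 pos mm [529.29 144.98 108.21] x [ 0.  0. -1.] jaw -93.8 F [ 0.64 -0.7  -0.55] w 0.601 j [-0.17  0.46 -0.26  1.88  0.15  0.82 -2.15]
shift [91.2  2.4 -4.2] rot [ 0.2  -0.01 -0.04] turn about z world -0.2 tool-x sense: +x turn =  -1.0
top [185.5011168  208.70438589]
scene [208.77906601 228.58732361]
```

View pics/top1.png

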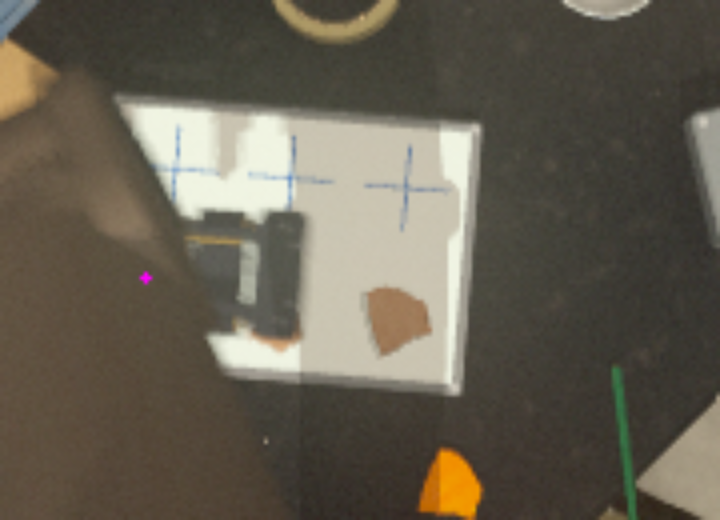

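View pics/scene1.png

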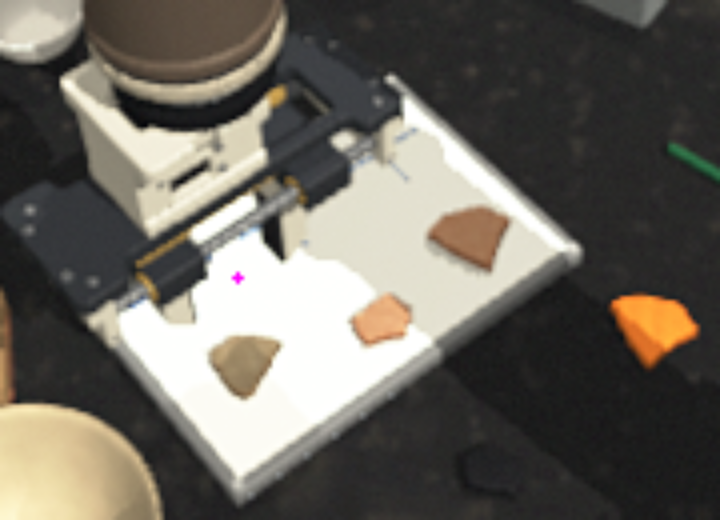

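Emit:
{"method": "send_rows", "body": {
  "rows": [
    [[20,1,-2,0,0,0,62],[45,2,-4,0,0,0,62],[70,2,-4,0,0,0,62],[84,2,-4,0,0,0,62],[91,2,-4,0,0,0,62],[91,2,-4,0,0,0,50],[91,2,-4,0,0,0,40],[91,2,-4,0,0,0,30]]
  ],
  "grip_force": 5
}}

```text
clock: 3.95
position: [0.5316, 0.1473, 0.0189]
ee_rot: [1.259, 1.176, -1.256]
force: [0.1, 0.6, 0.1]
width: 0.439
```

```bash
python3 plan.py 605.5 143 17 86;  python3 - <<'E'
from h import *
for n in("scene",):
    p,d=optics.get_image(n); 
    im=p[:,:,::-1].copy()
    x0,y0=(150,160)
    cv2.imwrite(f"pics/{n}2.png",cv2.resize(im[y0:y0+130,x0:x0+180],None,fx=4,fy=4))
E
```

```text
t 3.95 pos mm [531.65 147.26  18.93] x [ 0.  0. -1.] jaw -93.79 F [0.14 0.56 0.08] w 0.439 j [-0.21  0.59 -0.22  1.94  0.21  0.63 -2.2 ]
shift [ 2.1 74.  -0.6] rot [ 0.21 -0.04 -0.1 ] turn about z world -0.2 tool-x sense: +x turn =  -1.0
```

View pics/scene2.png

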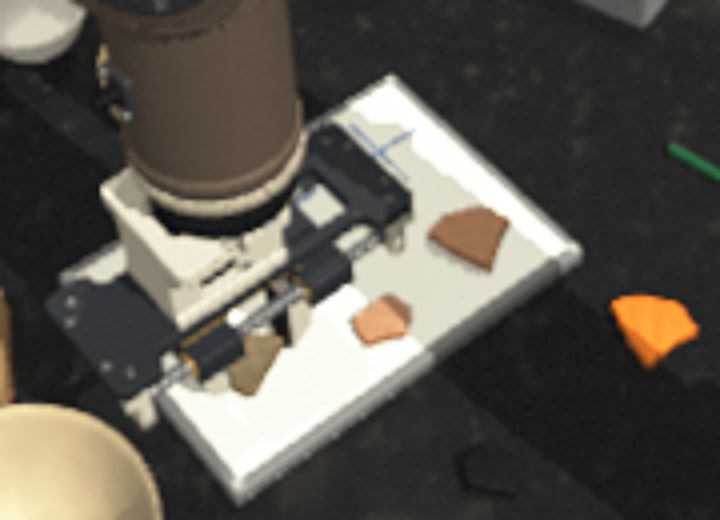

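Emit:
{"method": "send_rows", "body": {
  "rows": [
    [[0,10,-1,0,0,0,30],[0,25,-1.5,0,0,0,30],[0,40,-2,0,0,0,30],[0,55,-3,0,0,0,30],[0,68,-4,0,0,0,30],[0,73.5,-4,0,0,0,30],[0,73.5,-4,0,0,0,30],[0,73.5,-4,0,0,0,60]]
  ]
}}

```text
clock: 4.8
position: [0.6051, 0.1461, 0.0181]
ee_rot: [1.258, 1.177, -1.257]
force: [-0.4, 0.5, -0.4]
width: 0.484
```

Emit:
{"method": "send_rows", "body": {
  "rows": [
    [[0,0,0,0,0,0,60],[0,0,0,0,0,0,60],[-25,0,0,0,0,0,60],[-60,0,0,0,0,0,60],[-80,-20,0,-8,0,0,60],[-80,-50,20,-16,0,0,60],[-80,-80,45,-24,0,0,60],[-80,-110,75,-32,0,0,60]]
  ]
}}

```text
clock: 5.6
position: [0.4883, 0.0787, 0.098]
ee_rot: [0.833, 1.405, -0.833]
force: [0.4, -1.1, 0.8]
width: 0.598
```

```bash
python3 plan.py 499 76 100 -4.6;  python3 - <<'E'
from h import *
for n in("scene",):
    p,d=optics.get_image(n); 
    im=p[:,:,::-1].copy()
    x0,y0=(150,160)
    cv2.imwrite(f"pics/{n}3.png",cv2.resize(im[y0:y0+130,x0:x0+180],None,fx=4,fy=4))
E
```

```text
t 5.6 pos mm [488.33  78.75  97.97] x [ 0.  0. -1.] jaw -61.33 F [ 0.4  -1.14  0.82] w 0.598 j [ 0.05  0.42 -0.42  2.01  0.24  0.76 -1.58]
shift [-2.   8.   7.5] rot [-56.73   0.02  -0.02] turn about z world 56.7 tool-x sense: +x turn =  -1.0
```

View pics/scene3.png

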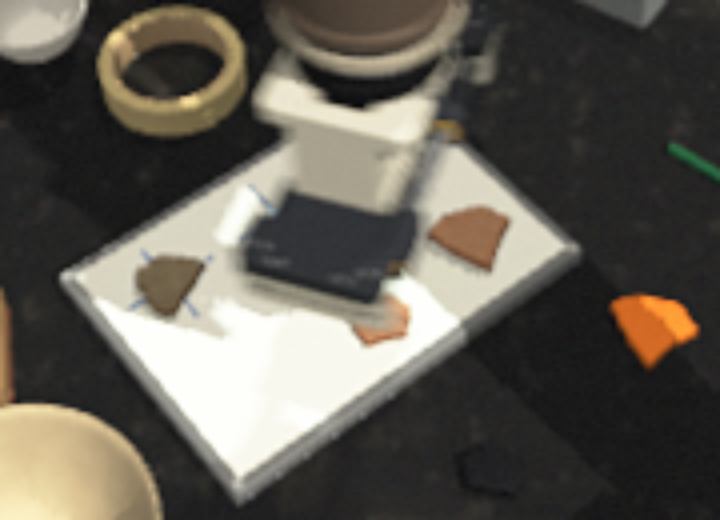

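Emit:
{"method": "send_rows", "body": {
  "rows": [
    [[0,3,3,-8,0,0,60],[0,5,5,-16,0,0,60],[0,6,8,-24,0,0,60],[0,6,8,-32,0,0,60],[0,6,8,-40,0,0,60],[0,6,8,-48,0,0,60],[10,6,8,-53,0,0,60],[30,6,8,-53,0,0,60]]
  ]
}}

```text
clock: 6.45
position: [0.4998, 0.0745, 0.0685]
ee_rot: [0.119, 1.565, -0.118]
force: [0.9, -0.1, -0.0]
width: 0.599
```

```bash
python3 plan.py 496.5 77 17 -8
```

```text
t 6.45 pos mm [499.84  74.51  68.47] x [ 0.  0. -1.] jaw -8.66 F [ 0.86 -0.14 -0.04] w 0.599 j [ 0.21  0.52 -0.62  2.    0.44  0.75 -0.82]
shift [51.5  1.9 -3.8] rot [-0.66  0.13 -0.04] turn about z world 0.7 tool-x sense: +x turn =  -1.0
```

Emit:
{"method": "send_rows", "body": {
  "rows": [
    [[15,2,-4,0,0,0,60],[35,2,-4,0,0,0,60],[46,2,-4,0,0,0,60],[51,2,-4,0,0,0,60],[51,2,-4,0,0,0,48],[51,2,-4,0,0,0,36],[51,2,-4,0,0,0,24],[51,2,-4,0,0,0,18]]
  ]
}}

```text
clock: 7.25
position: [0.4957, 0.077, 0.0175]
ee_rot: [0.121, 1.566, -0.12]
force: [-0.2, 0.3, 0.7]
width: 0.308
```

```bash
python3 plan.py 599 68 17 -8;  python3 - <<'E'
from h import *
for n in("scene",):
    p,d=optics.get_image(n); 
    im=p[:,:,::-1].copy()
    x0,y0=(150,160)
    cv2.imwrite(f"pics/{n}4.png",cv2.resize(im[y0:y0+130,x0:x0+180],None,fx=4,fy=4))
E
```

```text
t 7.25 pos mm [495.65  77.01  17.46] x [ 0.  0. -1.] jaw -8.79 F [-0.21  0.27  0.68] w 0.308 j [ 0.15  0.59 -0.56  2.04  0.51  0.64 -0.9 ]
shift [  0.6   6.9 103.5] rot [-0.79  0.06 -0.01] turn about z world 0.8 tool-x sense: +x turn =  -1.0
```

View pics/scene4.png

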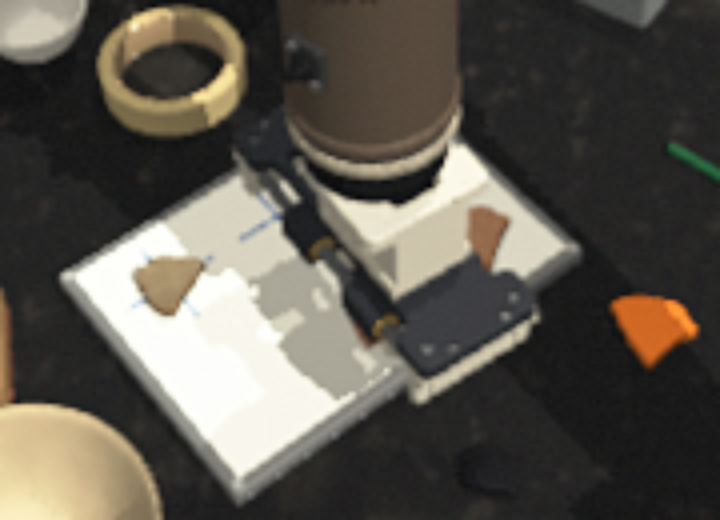

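Emit:
{"method": "send_rows", "body": {
  "rows": [
    [[0,1,12,0,0,0,18],[0,2,28,0,0,0,18],[0,3,45,0,0,0,18],[0,4,62,0,0,0,18],[0,6,80,0,0,0,18],[0,7,95,0,0,0,18],[0,7.5,104,0,0,0,18],[0,7.5,104,0,0,0,18]]
  ]
}}

```text
clock: 8.1
position: [0.6015, 0.0683, 0.0173]
ee_rot: [0.122, 1.565, -0.121]
force: [1.6, -0.1, 3.7]
width: 0.307
```

Emit:
{"method": "send_rows", "body": {
  "rows": [
    [[0,0,0,0,0,0,50],[0,0,0,0,0,0,62],[0,0,0,0,0,0,62],[-25,0,0,0,0,0,62],[-60,0,0,0,0,0,62],[-80,-10,-20,8,0,0,62],[-80,-30,-50,16,0,0,62],[-80,-60,-80,24,0,0,62]]
  ]
}}

```text
clock: 8.9
position: [0.5104, 0.0227, 0.0976]
ee_rot: [0.452, 1.522, -0.449]
force: [-1.1, -0.8, -0.4]
width: 0.619
```

```bash
python3 plan.py 503 -8 100 101.5;  python3 - <<'E'
from h import *
for n in("scene",):
    p,d=optics.get_image(n); 
    im=p[:,:,::-1].copy()
    x0,y0=(150,160)
    cv2.imwrite(f"pics/{n}5.png",cv2.resize(im[y0:y0+130,x0:x0+180],None,fx=4,fy=4))
E
```

```text
t 8.9 pos mm [510.36  22.7   97.62] x [ 0.  0. -1.] jaw -32.97 F [-1.14 -0.81 -0.42] w 0.619 j [ 0.26  0.46 -0.54  1.97  0.32  0.79 -1.04]
shift [ -2.4 -29.8  10.5] rot [45.53  0.01 -0.14] turn about z world -45.5 tool-x sense: +x turn =  -1.0
```

View pics/scene5.png

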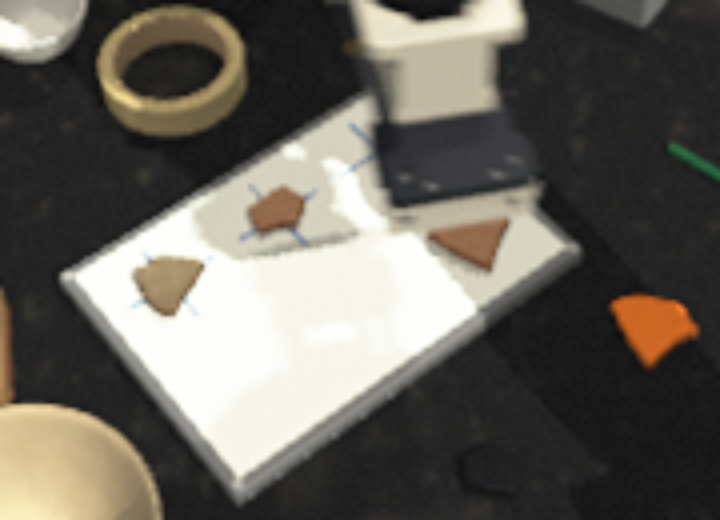

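Emit:
{"method": "send_rows", "body": {
  "rows": [
    [[0,-8,3,8,0,0,70],[0,-16,6,16,0,0,70],[0,-24,9,24,0,0,70],[0,-30,10.5,32,0,0,70],[0,-30,10.5,40,0,0,70],[0,-30,10.5,45.5,0,0,70],[15,-30,10.5,45.5,0,0,70],[35,-30,10.5,45.5,0,0,70]]
  ]
}}

```text
clock: 9.75
position: [0.5042, -0.0093, 0.0622]
ee_rot: [1.057, 1.298, -1.055]
force: [-0.2, -0.3, -0.1]
width: 0.699
```

```bash
python3 plan.py 503 -7.5 17 101.5
```

```text
t 9.75 pos mm [504.18  -9.34  62.24] x [ 0. -0. -1.] jaw -78.24 F [-0.21 -0.3  -0.13] w 0.699 j [ 0.15  0.47 -0.31  2.02  0.23  0.68 -1.68]
shift [45.2 -0.9 -2.1] rot [ 0.26  0.04 -0.11] turn about z world -0.3 tool-x sense: +x turn =  -1.0
```

Emit:
{"method": "send_rows", "body": {
  "rows": [
    [[15,-1,-2,0,0,0,70],[30,-1,-2,0,0,0,70],[40,-1,-2,0,0,0,70],[45,-1,-2,0,0,0,70],[45,-1,-2,0,0,0,58],[45,-1,-2,0,0,0,46],[45,-1,-2,0,0,0,36],[45,-1,-2,0,0,0,30]]
  ]
}}

```text
clock: 10.55
position: [0.5025, -0.0077, 0.0174]
ee_rot: [1.058, 1.298, -1.057]
force: [-0.8, 0.1, 1.5]
width: 0.434
```

```bash
python3 plan.py 590 -15.5 17 101.5;  python3 - <<'E'
from h import *
for n in("scene",):
    p,d=optics.get_image(n); 
    im=p[:,:,::-1].copy()
    x0,y0=(150,160)
    cv2.imwrite(f"pics/{n}6.png",cv2.resize(im[y0:y0+130,x0:x0+180],None,fx=4,fy=4))
E
```

```text
t 10.55 pos mm [502.54  -7.74  17.43] x [ 0. -0. -1.] jaw -78.28 F [-0.83  0.14  1.54] w 0.434 j [ 0.12  0.54 -0.28  2.06  0.27  0.57 -1.72]
shift [ 0.5 84.1 25.4] rot [ 0.22  0.01 -0.06] turn about z world -0.2 tool-x sense: +x turn =  -1.0
```

View pics/scene6.png

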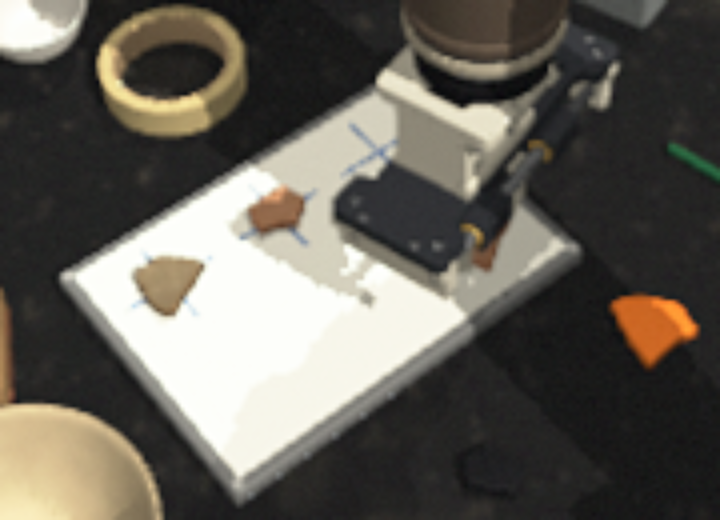

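Emit:
{"method": "send_rows", "body": {
  "rows": [
    [[0,10,3,0,0,0,30],[0,24,7,0,0,0,30],[0,40,12,0,0,0,30],[0,56,17,0,0,0,30],[0,70,21,0,0,0,30],[0,80,24,0,0,0,30],[0,84,25,0,0,0,30],[0,84,25,0,0,0,30]]
  ]
}}

```text
clock: 11.4
position: [0.5906, -0.0153, 0.0171]
ee_rot: [1.058, 1.298, -1.056]
force: [0.8, -0.8, 2.1]
width: 0.435
```

Emit:
{"method": "send_rows", "body": {
  "rows": [
    [[0,0,0,0,0,0,50],[0,0,0,0,0,0,60],[0,0,0,0,0,0,60],[-20,0,0,0,0,0,60],[-55,0,0,0,0,0,60],[-95,0,0,0,0,0,60],[-125,0,30,0,0,0,50],[-150,0,60,0,0,0,40]]
  ]
}}

```text
clock: 12.2
position: [0.602, -0.0734, 0.1692]
ee_rot: [1.056, 1.299, -1.054]
force: [-0.2, -1.3, -0.3]
width: 0.475
```

Emit:
{"method": "send_rows", "body": {
  "rows": [
    [[0,0,40,0,0,0,40],[0,0,80,0,0,0,40],[0,0,120,0,0,0,40],[0,0,140,0,0,0,40],[0,0,150,0,0,0,40],[0,0,150,0,0,0,40],[0,0,150,0,0,0,40],[0,0,150,0,0,0,40]]
  ]
}}

```text
clock: 13.0
position: [0.6323, -0.2181, 0.167]
ee_rot: [1.056, 1.301, -1.054]
force: [0.8, -1.0, 0.5]
width: 0.4
```

```bash
python3 plan.py;  python3 - <<'E'
from h import *
for n in("scene","top"):
    p,d=optics.get_image(n); 
    im=p[:,:,::-1].copy()
    cv2.imwrite(f"pics/{n}7f.png",im)
    x0,y0=(150,160) if n=="scene" else (165,150)
    cv2.imwrite(f"pics/{n}7.png",cv2.resize(im[y0:y0+130,x0:x0+190],None,fx=4,fy=4,interpolation=cv2.INTER_CUBIC))
E
```

```text
t 13.0 pos mm [ 632.26 -218.14  167.01] x [ 0.  0. -1.] jaw -78.11 F [ 0.79 -0.96  0.5 ] w 0.4 j [ 0.44  0.58 -0.29  1.51  0.18  1.08 -1.25]
```

View pics/scene7.png

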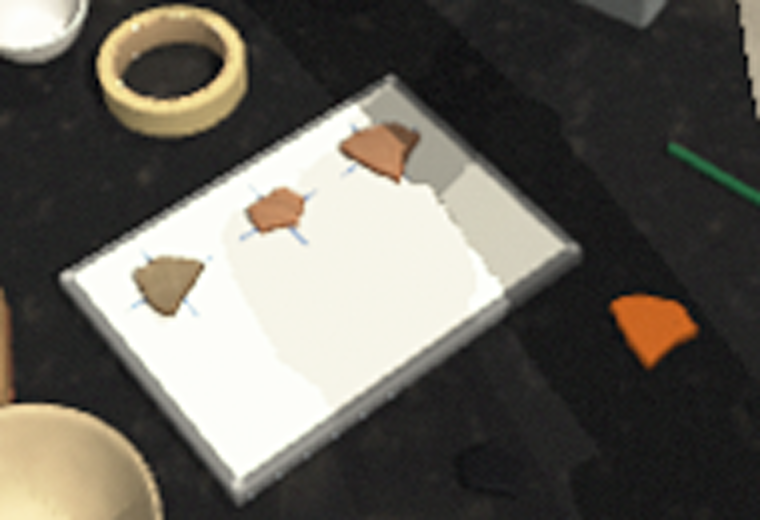

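View pics/top7.png

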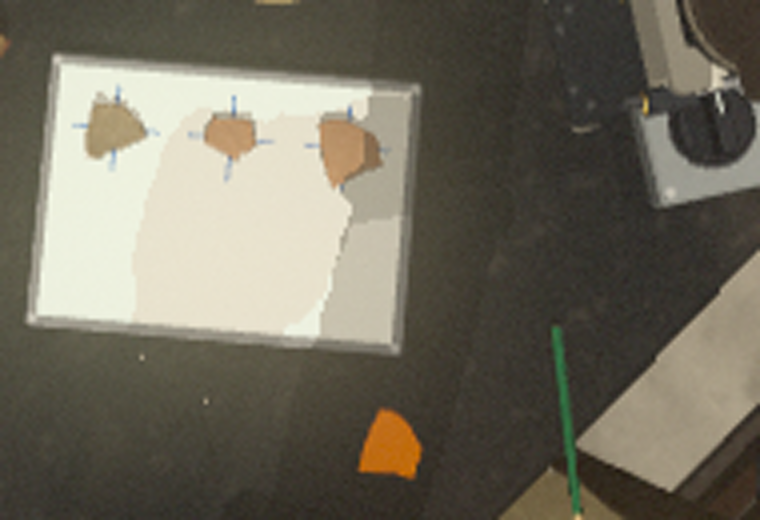

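All three sherds sit on their crosses: in the 4x top crop, grey is at (116,127), small at (230,136) and large at (350,150), each within about 3 px of its cross. Next I'll measure the dial bar, using the first, unoccluded pictures.

Run:
```python
import cv2
a=cv2.imread("pics/top0.png")[155:210,315:370]; a=cv2.resize(a,(540,540),interpolation=cv2.INTER_CUBIC)
b=cv2.imread("pics/scene0.png")[125:170,278:333]; b=cv2.resize(b,(660,540),interpolation=cv2.INTER_CUBIC)[:,:260*2]
import numpy as np; cv2.imwrite("pics/dial0.png",cv2.resize(np.hstack([a,b]),None,fx=.72,fy=.72))
```

```text
(no output)
```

View pics/dial0.png

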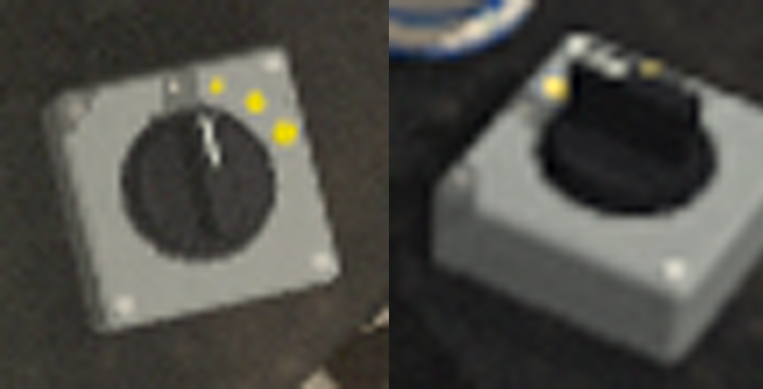

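Run:
```python
from h import *
np.set_printoptions(precision=1,suppress=True)
# box top face & disc & yellow dots from pic 0
for n,roi in(("top",(315,155,370,210)),("scene",(278,125,333,170))):
    img=cv2.imread(f"pics/{n}0.png")[:,:,::-1].astype(int); x0,y0,x1,y1=roi
    s=img[y0:y1,x0:x1]; r,g,b=s[:,:,0],s[:,:,1],s[:,:,2]
    y=((r-b>60)&(g-b>40)).astype(np.uint8)
    k,l,st,ce=cv2.connectedComponentsWithStats(y)
    for i in range(1,k): print(n,"yellow",st[i,4],at_z(n,ce[i]+[x0,y0],.036)[0]*1000)
    dk=(s.max(2)<70).astype(np.uint8)
    k,l,st,ce=cv2.connectedComponentsWithStats(dk)
    cy,cx=(181-y0,345-x0) if n=="top" else (143-y0,305-x0)
    i=l[cy,cx]; print(n,"dark",st[i],at_z(n,ce[i]+[x0,y0],.0445)[0]*1000)
```

```text
top yellow 4 [ 649.9 -269.9   36. ]
top yellow 7 [ 643. -284.   36.]
top yellow 13 [ 631.  -294.4   36. ]
top dark [ 17  16  22  20 331] [ 609.6 -259.2   44.5]
scene yellow 5 [ 646.9 -267.    36. ]
scene dark [   0    0   55   45 1561] [ 588.3 -237.3   44.5]
```

Run:
```python
from h import *
np.set_printoptions(precision=1,suppress=True)
f=7.07
A=lambda c:[315+c[0]/f-.43,155+c[1]/f-.43]
print("disc",at_z("top",A((198.5,182.5)),.0445)*1000)
print("white line",at_z("top",[A((203,115)),A((216,163))],.0705)*1000)
C=at_z("top",[A((45,112)),A((281,47)),A((340,270)),A((105,333))],.036)*1000
print("box",C,C.mean(0))
e=C[0]-C[3]; g=C[1]-C[2]
print(np.degrees(np.arctan2(e[1],e[0])),np.degrees(np.arctan2(g[1],g[0])),"widths",np.linalg.norm(C[1]-C[0]),np.linalg.norm(e))
# scene: crop scale 12*.72=8.64, x offset 389
S=lambda c:[278+(c[0]-389)/8.64-.45,125+c[1]/8.64-.45]
print("scene disc",at_z("scene",S((628,155)),.0445)*1000)
print("bar ends top scene",at_z("scene",[S((585,66)),S((693,100))],.0705)*1000)
C=at_z("scene",[S((436,195)),S((680,295)),S((573,40))],.036)*1000
print(C,(C[1]+C[2])/2)
```

```text
disc [[ 610.6 -259.6   44.5]]
white line [[ 632.7 -256.    70.5]
 [ 614.6 -260.6   70.5]]
box [[ 638.9 -202.7   36. ]
 [ 664.5 -294.3   36. ]
 [ 578.  -315.2   36. ]
 [ 553.5 -224.6   36. ]] [ 608.7 -259.2   36. ]
14.36951321489561 13.581722884255978 widths 95.06070602265325 88.12915591899018
scene disc [[ 602.4 -251.8   44.5]]
bar ends top scene [[ 622.7 -250.6   70.5]
 [ 587.9 -263.    70.5]]
[[ 638.9 -200.6   36. ]
 [ 553.8 -222.5   36. ]
 [ 658.6 -288.8   36. ]] [ 606.2 -255.6   36. ]
```

```bash
python3 plan.py 607.5 -258.5 140 104
```

```text
t 13.1 pos mm [ 632.26 -218.87  167.07] x [ 0.  0. -1.] jaw -78.14 F [-0.37  0.66 -0.34] w 0.401 j [ 0.44  0.58 -0.29  1.51  0.18  1.08 -1.25]
shift [ 27.  -32.4  33.7] rot [-2.14 -0.03 -0.01] turn about z world 2.1 tool-x sense: +x turn =  -1.0
```

Emit:
{"method": "send_rows", "body": {
  "rows": [
    [[0,0,0,-7.5,0,0,40],[0,0,0,-15,0,0,40],[0,0,0,-22.5,0,0,40],[0,0,0,-30,0,0,40],[0,0,0,-37.5,0,0,40],[0,0,0,-45,0,0,40],[0,0,0,-52.5,0,0,40],[0,0,0,-60,0,0,40]]
  ]
}}

```text
clock: 13.9
position: [0.6322, -0.2198, 0.1671]
ee_rot: [0.245, 1.557, -0.245]
force: [-0.2, -0.4, -0.4]
width: 0.397
```

Emit:
{"method": "send_rows", "body": {
  "rows": [
    [[0,0,0,-7.5,0,0,40],[0,0,0,-15,0,0,40],[0,0,0,-22.5,0,0,40],[0,0,0,-30,0,0,40],[0,0,0,-37.5,0,0,40],[0,0,0,-45,0,0,40],[0,0,0,-52.5,0,0,40],[0,0,0,-60,0,0,40]]
  ]
}}

```text
clock: 14.7
position: [0.6322, -0.2199, 0.1671]
ee_rot: [-0.575, 1.493, 0.574]
force: [0.4, -1.2, -0.4]
width: 0.402
```

Emit:
{"method": "send_rows", "body": {
  "rows": [
    [[0,0,0,-7.5,0,0,40],[0,0,0,-15,0,0,40],[0,0,0,-22.5,0,0,40],[0,0,0,-30,0,0,40],[0,0,0,-37.5,0,0,40],[0,0,0,-45,0,0,40],[0,0,0,-52.5,0,0,40],[0,0,0,-58,0,0,40]]
  ]
}}

```text
clock: 15.5
position: [0.6322, -0.22, 0.167]
ee_rot: [-1.338, 1.121, 1.337]
force: [-0.4, 0.1, -0.4]
width: 0.401
```

```bash
python3 plan.py 607.5 -258.5 110 104
python3 - <<'E'
from h import *
for n in("top","scene"):
    p,d=optics.get_image(n); im=p[:,:,::-1].copy()
    x0,y0=(150,140) if n=="top" else (200,90)
    cv2.imwrite(f"pics/{n}8.png",cv2.resize(im[y0:y0+140,x0:x0+220],None,fx=3.5,fy=3.5,interpolation=cv2.INTER_CUBIC))
E
```

```text
t 15.5 pos mm [ 632.18 -220.04  167.03] x [ 0. -0. -1.] jaw 100.08 F [-0.39  0.07 -0.42] w 0.401 j [ 0.83  0.77 -1.02  1.47  0.67  1.27  1.49]
shift [ 57.   31.  -33.5] rot [-3.92 -0.01  0.  ] turn about z world 3.9 tool-x sense: +x turn =  -1.0
```

View pics/top8.png

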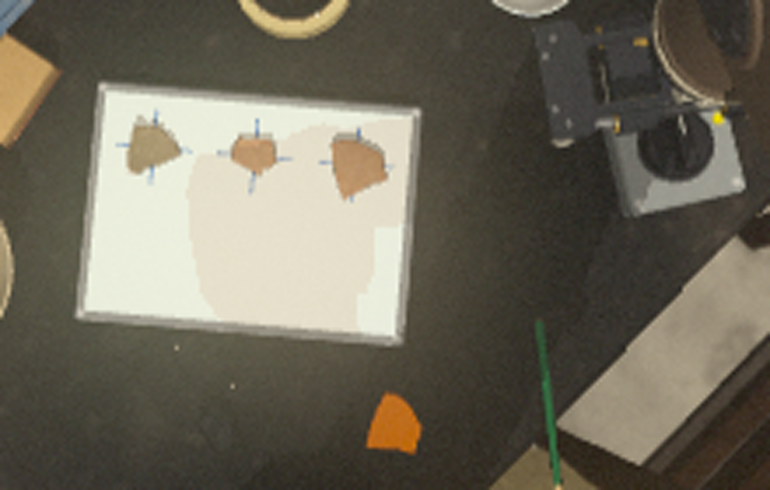

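View pics/scene8.png

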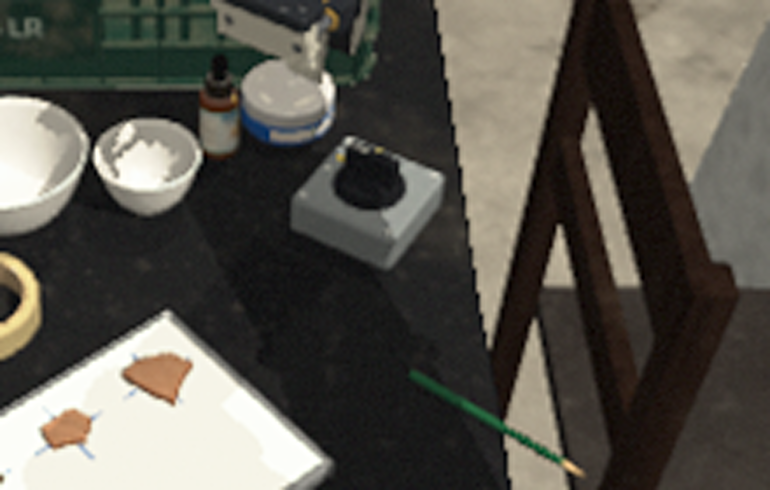

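Emit:
{"method": "send_rows", "body": {
  "rows": [
    [[5,8,-8,-1,0,0,40],[12,16,-17,-2,0,0,40],[24,24,-26,-3,0,0,40],[36,31,-33.5,-4,0,0,40],[46,31,-33.5,-4,0,0,40],[57,31,-33.5,-4,0,0,40],[65,31,-33.5,-4,0,0,40],[65,31,-33.5,-4,0,0,40]]
  ]
}}

```text
clock: 16.4
position: [0.6068, -0.2582, 0.1004]
ee_rot: [-1.383, 1.086, 1.386]
force: [0.9, -0.9, 0.0]
width: 0.402
```

```bash
python3 plan.py 607.5 -258.5 49 104
python3 - <<'E'
from h import *
for n in("top","scene"):
    p,d=optics.get_image(n); im=p[:,:,::-1].copy()
    x0,y0=(310,140) if n=="top" else (260,90)
    cv2.imwrite(f"pics/{n}9.png",cv2.resize(im[y0:y0+80,x0:x0+100],None,fx=7,fy=7,interpolation=cv2.INTER_CUBIC))
E
```

```text
t 16.4 pos mm [ 606.79 -258.17  100.44] x [-0.  0. -1.] jaw 103.78 F [ 0.89 -0.94  0.04] w 0.402 j [ 0.9   0.83 -1.    1.56  0.74  1.17  1.56]
shift [51.4 -0.7 -0.6] rot [-0.22  0.07 -0.08] turn about z world 0.2 tool-x sense: +x turn =  -1.0
```

View pics/scene9.png

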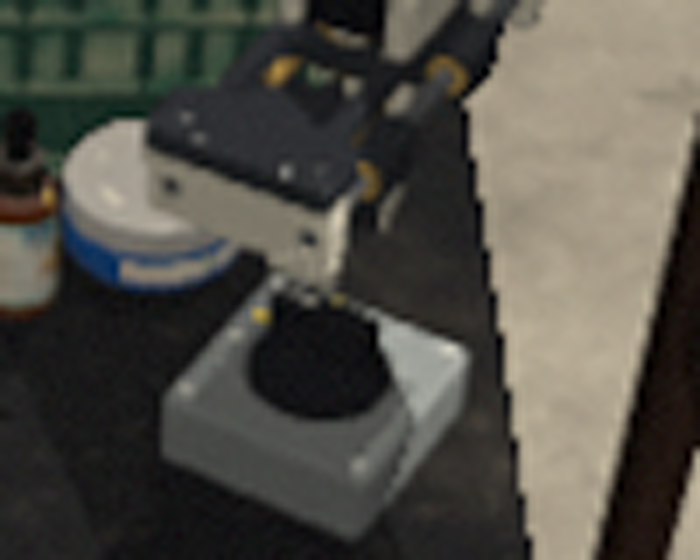

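View pics/top9.png

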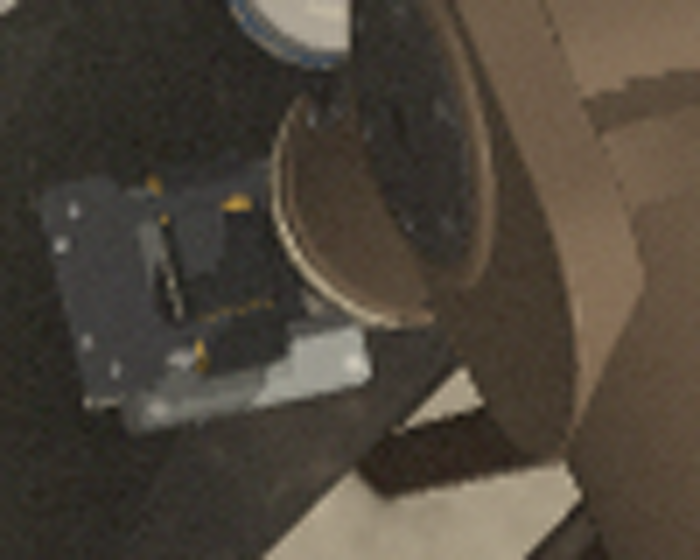

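Emit:
{"method": "send_rows", "body": {
  "rows": [
    [[10,-1,-1,0,0,0,40],[22,-1,-1,0,0,0,40],[34,-1,-1,0,0,0,40],[44,-1,-1,0,0,0,40],[50,-1,-1,0,0,0,40],[50,-1,-1,0,0,0,30],[50,-1,-1,0,0,0,20],[50,-1,-1,0,0,0,12]]
  ],
  "grip_force": 15
}}

```text
clock: 17.3
position: [0.6088, -0.2597, 0.0524]
ee_rot: [-1.384, 1.086, 1.383]
force: [0.2, 0.5, -0.4]
width: 0.188
```

```bash
python3 plan.py 607.5 -258.5 50 104; python3 -c "
from cell import arm;print(arm.observe()['ft_torque'])"
```

```text
t 17.3 pos mm [ 608.81 -259.69   52.45] x [ 0. -0. -1.] jaw 103.72 F [ 0.15  0.48 -0.36] w 0.188 j [ 0.88  0.88 -0.96  1.59  0.79  1.1   1.52]
shift [2.4 1.  1.5] rot [-0.28 -0.02  0.05] turn about z world 0.3 tool-x sense: +x turn =  -1.0
[ 0.15125925 -0.09824058  0.00289924]
```

Emit:
{"method": "send_rows", "body": {
  "rows": [
    [[1,0,0,0,0,0,8],[2,0,0,0,0,0,4],[2,0,0,0,0,0,0],[2,0,0,0,0,0,0],[2,0,0,0,0,0,0],[2,0,0,0,0,0,0],[2,0,0,0,0,0,0],[2,0,0,0,0,0,0]]
  ],
  "grip_force": 40
}}

```text
clock: 18.1
position: [0.6091, -0.2603, 0.052]
ee_rot: [-1.385, 1.087, 1.381]
force: [-3.6, -1.2, 13.0]
width: 0.126
```

```bash
python3 plan.py; python3 -c "
from cell import arm;print(arm.observe()['ft_torque'])"
```

```text
t 18.1 pos mm [ 609.11 -260.28   52.01] x [ 0. -0. -1.] jaw 103.68 F [-3.64 -1.2  12.96] w 0.126 j [ 0.88  0.88 -0.96  1.59  0.79  1.1   1.52]
[-0.12665767  0.77780981 -0.10646755]
```

Emit:
{"method": "send_rows", "body": {
  "rows": [
    [[-1,0,0,4,0,0,0],[-1,0,0,9,0,0,0],[-1,0,0,14,0,0,0],[-1,0,0,19,0,0,0],[-1,0,0,24,0,0,0],[-1,0,0,29,0,0,0],[-1,0,0,33,0,0,0],[-1,0,0,37,0,0,0]]
  ]
}}

```text
clock: 18.9
position: [0.6091, -0.2602, 0.0521]
ee_rot: [-0.904, 1.375, 0.901]
force: [-1.4, -1.2, 5.1]
width: 0.13
```

```bash
python3 plan.py; python3 -c "
from cell import arm;print(arm.observe()['ft_torque'])"
```

```text
t 18.9 pos mm [ 609.08 -260.24   52.09] x [ 0. -0. -1.] jaw 66.55 F [-1.36 -1.25  5.13] w 0.13 j [ 0.82  0.82 -0.82  1.6   0.68  1.03  0.95]
[-0.14485575  0.04170628  0.04302828]
```

Tracking well, with low forces. I'll carry on to the third click.

Emit:
{"method": "send_rows", "body": {
  "rows": [
    [[0,0,0,5,0,0,0],[0,0,0,10,0,0,0],[0,0,0,15,0,0,0],[0,0,0,20,0,0,0],[0,0,0,25,0,0,0],[0,0,0,30,0,0,0],[0,0,0,34,0,0,0],[0,0,0,37,0,0,0]]
  ]
}}

```text
clock: 19.7
position: [0.6091, -0.2602, 0.0521]
ee_rot: [-0.406, 1.531, 0.403]
force: [-0.7, -1.2, 4.7]
width: 0.128
```

```bash
python3 plan.py
python3 - <<'E'
from h import *
print(arm.observe()['ft_torque'])
for n in("top","scene"):
    p,d=optics.get_image(n); im=p[:,:,::-1].copy()
    x0,y0=(150,140) if n=="top" else (170,100)
    cv2.imwrite(f"pics/{n}10.png",cv2.resize(im[y0:y0+150,x0:x0+220],None,fx=3.6,fy=3.6,interpolation=cv2.INTER_CUBIC))
E
```

```text
t 19.7 pos mm [ 609.09 -260.24   52.09] x [ 0. -0. -1.] jaw 29.56 F [-0.73 -1.16  4.7 ] w 0.128 j [ 0.74  0.77 -0.68  1.61  0.56  0.97  0.39]
[-0.28519971  0.02653583  0.13550017]
```

View pics/scene10.png

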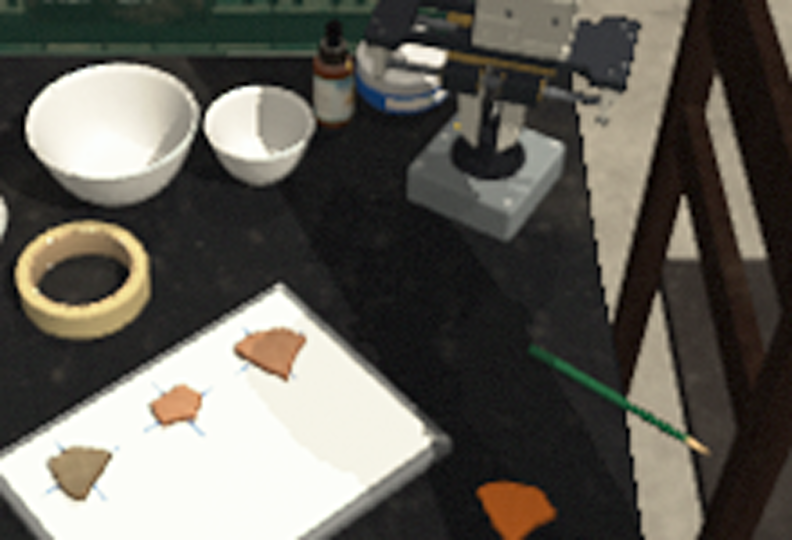

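View pics/top10.png

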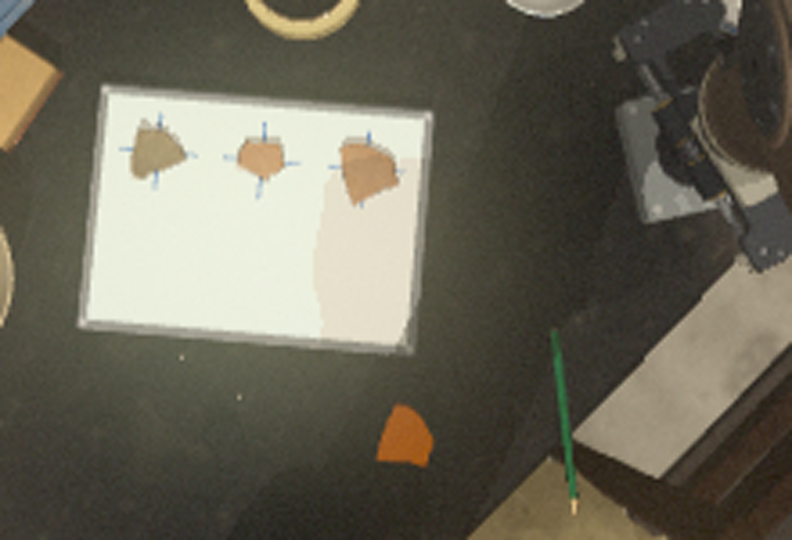

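The fingers hold the bar, turned 74°, with about 0.13 N m of resisting moment. I'll add 2° gently toward the stop and hold it there.

Emit:
{"method": "send_rows", "body": {
  "rows": [
    [[0,0,0,1,0,0,0],[0,0,0,2,0,0,0],[0,0,0,2,0,0,0],[0,0,0,2,0,0,0],[0,0,0,2,0,0,0],[0,0,0,2,0,0,0],[0,0,0,2,0,0,0],[0,0,0,2,0,0,0]]
  ]
}}

```text
clock: 20.6
position: [0.6091, -0.2602, 0.0521]
ee_rot: [-0.382, 1.536, 0.379]
force: [-0.9, -1.5, 7.6]
width: 0.129
```

```bash
python3 plan.py
python3 - <<'E'
from h import *
print(arm.observe()['ft_torque'])
E
```

```text
t 20.6 pos mm [ 609.14 -260.24   52.09] x [ 0. -0. -1.] jaw 27.8 F [-0.94 -1.53  7.55] w 0.129 j [ 0.74  0.77 -0.67  1.61  0.55  0.96  0.36]
[-0.32836115  0.14481538  0.11485769]
```

Emit:
{"method": "send_rows", "body": {
  "rows": [
    [[0,0,0,0,0,0,0],[0,0,0,0,0,0,0],[0,0,0,0,0,0,0],[0,0,0,0,0,0,0],[0,0,0,0,0,0,0],[0,0,0,0,0,0,0],[0,0,0,0,0,0,0],[0,0,0,0,0,0,0]]
  ]
}}

```text
clock: 21.4
position: [0.6091, -0.2602, 0.0521]
ee_rot: [-0.382, 1.536, 0.379]
force: [-1.3, -1.1, 7.3]
width: 0.13
```

```bash
python3 plan.py
python3 - <<'E'
from h import *
o=arm.observe();print(o['ft_torque'],o["dq"])
p,d=optics.get_image("scene"); cv2.imwrite("pics/dial11.png",cv2.resize(p[90:180,250:350,::-1],None,fx=6,fy=6,interpolation=cv2.INTER_CUBIC))
E
```

```text
t 21.4 pos mm [ 609.1  -260.24   52.06] x [ 0. -0. -1.] jaw 27.81 F [-1.32 -1.06  7.32] w 0.13 j [ 0.74  0.77 -0.67  1.61  0.55  0.96  0.36]
[-0.27967924  0.10043059  0.14612956] [ 0.00081721 -0.0003872   0.00160987  0.00057459 -0.00063874  0.00057105
 -0.00110533]
```

View pics/dial11.png

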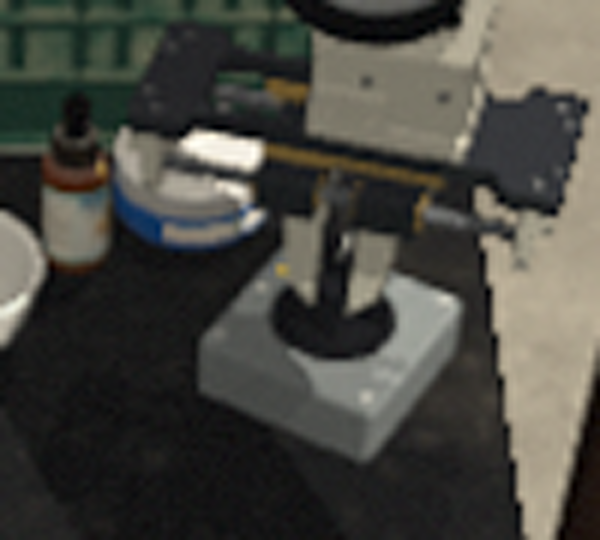

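```bash
python3 -c "
from cell import arm; print(arm.sign_off()); print(arm.observe()['clock'])"
```

```text
the job is handed in; nothing more can be done
None
the job is handed in; nothing more can be done
```

I slid the three sherds onto the crosses one at a time and let them go: grey on the left, small in the middle, large on the right. I then gripped the dial's bar and turned it clockwise. I handed the job in at about 21.5 s of the 64 s with the dial still held.

- **Sherds:** In the last pictures, each sherd sat about 2–3 mm from the centre of its cross, and none was lifted. My reading of a sherd's centre could be another few mm off, still inside the 12 mm allowed.
- **Dial:** The tool turned 75.9° (1.32 rad), which is right at the end stop; the third click is at 72°. The fingers stayed shut on the bar at about 12 mm, its stated thickness. The reading was steady at about 0.13 N m over the last 0.8 s, and the arm was still. I had no direct reading of the dial angle, so it is inferred from the tool's turn.
- **Forces:** The highest wrist force I read was about 13 N, while gripping the bar.
- **Bystanders:** Those in view in the last pictures looked unmoved; I did not measure them.
- **Disagreements:** The two cameras differed by about 3–5 mm, so I averaged them. The networks placed the dial 8 mm to one side of where I measured it and sometimes took the look-alikes for the sherds. I relied on my own measurements of the pictures instead.

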